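# Release a jar from the ratchet jar vice

## Task

The jar is still clamped in the jar vice from having its lid loosened. Gently press the vice's red thumb button and keep it held, so that the pawl lifts off the ratchet wheel and the sprung jaw backs right off to its stop, never loading the vice with more than 25 N; only then lift the jar out and set it down upright in the middle of the round cork coaster, without dropping it. Leave the other things on the worktop where they are.

Things in the scene. Friction and masses are not known exactly. Their poses are not given: they have to be found in the camera images.
- vice: Grey jar vice fixed to the worktop; base plate 110 x 320 mm (x, y), its top 15 mm up. Origin: under the plate's middle. Along its y axis from +y: fixed rubber-faced V jaw (71 mm high), jar, sliding steel jaw (75 mm high), grey gear housing (84 mm high, y -128 to -14 mm). On the housing's -x face: steel ratchet wheel, radius 34 mm, with a black knob; a pawl holds its teeth from above.
- jar_seat (a point): Where the jar stands clamped, on the vice's base plate: centre of the jar's foot, 75 mm from the vice's origin along its +y axis, 15 mm above the worktop.
- pawl_pivot (a point): Pivot of the pawl, axis along the vice's x, 90 mm up. The nose points to the vice's +y into the wheel's top teeth, the tail with the red thumb button to -y; pressing the button down lifts the nose. The clamp load binds it: it yields slowly at 8 to 15 N (most if set high) until after about 7 mm the teeth let go and only the pawl spring (4 to 5 N) pushes back; 2 mm further is a rigid stop.
- thumb_button (a point): Middle of the top of the red thumb button (29 mm across), 50 mm from the pivot, 103 mm above the worktop, for a mid setting; this point is fixed to the vice. The button's threaded stem is screwed up or down to suit the user, which is not measured: its real top is up to 7 mm higher or 9 mm lower, so feel for it.
- jaw (a joint): Sliding jaw, m: about 0 clamped on the jar, 0.024 fully backed off at its stop (it moves towards the housing, -y of the vice). A spring pulls it back, a damper slows it: about 3 s for the whole way, only while the pawl is held off; let up early, the pawl catches the next tooth and the jaw waits there for another press. Once back, it stays back.
- jar: Jar with a red lid, 100 mm tall, 0.35 to 0.58 kg; body and lid 65 mm across, neck 60 mm, lid from 88 to 100 mm above its foot (grip the lid). Origin: centre of its foot, z up along its axis.
- coaster: Round cork coaster fixed on the worktop, 100 mm across, 6 mm thick. Origin: centre of its underside.
- mug: Bystander: blue and white mug, loose, to be left alone. Origin: centre of its underside.
- timer: Bystander: red kitchen timer with a white dial, loose, to be left alone. Origin: centre of its underside.
- spice_jar: Bystander: spice jar with a red cap, loose, to be left alone. Origin: centre of its underside.
- salt_mill: Bystander: small salt shaker, loose, to be left alone. Origin: centre of its underside.
- opener: Bystander: bottle opener with wooden handle, loose, to be left alone. Origin: centre of its underside.
Not all that is in view belongs to the job. Leave any blue look-alike of the coaster alone.

How it is judged:
By the outcome, as a careful person would: the job done as asked, in the order asked, and still so for the second after the job is handed in, with the robot touching nothing.
It also fails if it takes over 54 s, if anything falls off the work surface, if the arm or the gripper's body presses on something with over 40 N, if the wrist force passes 120 N, or if a joint passes its speed limit or range.

## Robot

A 6-joint arm with a two-finger parallel gripper is mounted at the origin on a cart in front of the work surface, level with it; the furniture and walls round the work are solid. World frame = base frame: x ahead of the robot, y to its left, z up, the work surface at z = 0. Lengths are in m, angles in rad, forces in N, time in s.
With the tool pointing down it reaches from about 0.35 to 0.775 m from the base axis. Payload 5.5 kg.
Tool frame: the origin (TCP) lies at the very end of the fingers, on their centre line; the grasp point (between the pads) lies env.hold_point_z behind it (env.hold_point_z is the distance from the TCP to the grasp point, in m); z points along the fingers, y is the line along which they close (so a half turn about z gives the same grasp; the last joint's range is limited). The gripper opens to 85 mm and grips with 20 to 120 N. Pads are 22 mm wide; open, the fingers measure 114 mm over their backs; the gripper's body (76 mm by 85 mm) begins 54 mm behind the grasp point. The pads swing forward as they close: fully open they stand 13 mm farther back than shut.
Start: joints at [-1.357, 0.313, 0.046, 1.304, 0, 1.431], TCP at [0.199, -0.539, 0.231] pointing down, gripper open.
Joint ranges: [-2.76, 2.76], [-0.86, 1.69], [-1.03, 1.26], [-2.2, 2.34], [-1.47, 1.5], [-3.14, 3.14]. Speed limits (rad/s): [2.57, 2.57, 3.14, 3.14, 3.14, 3.14].

## Interface

Orientations are given as a unit quaternion [w, x, y, z].
In Python, from workcell import env gives the robot as it stands.
- The arm moves only by the tool carry_out, never from a script. Its argument "steps" is a list of rows, each a list of 3 entries, a list of its own where there are three numbers: the turn, a rotation vector about the tool's x, y, z in degrees, then the shift along the tool's x, y, z in cm, then the closure in counts, from 0 (fully open) to 255 (shut). A call has exactly 8 rows; each row is the pose to reach, as a shift and turn from the pose commanded when the call began, along the tool's axes at that moment; what a row does not reach only later rows make up. A row lasts 1/8 s, in which the tool goes at most 62.5 mm and 10.7 degrees, less where a joint would pass 70% of its speed; a pose out of reach is approached as far as the arm can. A call with a gripper value outside its range is refused whole. The fingers move at their own pace and stop on an object; "force" is the grip in N (left out, the last holds). Time passes only in rows, so rows that repeat a pose let the fingers close, or fill a call up. It gives the time, the measured TCP pose, the force, the opening and the grip force at its end, in the units of the state.
- env.get_state(): the state, without advancing time (a new reading comes with each control period).
- env.read_camera(name): name is "scene" or "top"; returns (picture, depth): 384x512x3 uint8, red, green, blue; 384x512 float32, m along the optical axis (not along the pixel's ray), 0 where there is no reading.
- env.get_calibration(name): a dict with "fx", "fy", "cx", "cy" (pixels), "D" ([k1, k2, p1, p2, k3] as OpenCV has them; the pictures are not rectified), "origin" and "orientation" of the camera in the world. Camera axes: x right, y up, looking along -z (the intrinsics and any distortion apply to the point x, -y, -z); pixel columns grow to the right and rows downward; lengths in m; the calibration is good to about 2 mm. A picture is of the moment at which its call begins. get_calibration takes no time and is no camera call.
- env.hand_in(): hands the job in; it is judged then, once.
The state is a dict: "clock": time; "joint_pos": joint angles; "qvel": joint speeds; "tau": joint torques, N m; "tcp_pos": TCP position; "orientation": TCP orientation; "wrist_force": force on the tool from outside, world axes, zero at the start; "ft_torque": the same for the moment, N m; "finger_gap": finger opening in m; "grip_force": force on a finger pad.
Only numpy, scipy, OpenCV 4.12 (cv2) and the standard library are available. Lean on these libraries where they do the work, as an engineer would, in place of code of your own. Each camera call takes 0.05 s, during which the arm holds its last target. There are 200 camera calls.

## Working session

There is one attempt and no reset: what is moved stays moved. The work goes in short steps, Python scripts to look and compute and a tool call to move; the robot and the scene stay as the last step left them, time stands still between calls to the robot, and variables do not carry over. Pictures are saved under pics/ and viewed, at most 10 in all, crops included, and the job is handed in when it is done.

Besides the shell and the picture viewer there is one more tool, called after ">>>" as name(argument=value, ...) on one line, values as JSON. carry_out: Moves the arm, as the interface text tells. Its arguments: {"type":"object","properties":{"steps":{"type":"array","items":{"type":"array"}},"force":{"type":"number"}},"required":["steps"]}

```bash
ls; mkdir -p pics
cat > h.py <<'E'
import numpy as np,cv2
from workcell import env
from scipy.spatial.transform import Rotation as R
def cal(n):
    c=env.get_calibration(n);K=np.array([[c['fx'],0,c['cx']],[0,c['fy'],c['cy']],[0,0,1.]])
    q=np.array(c['orientation']);M=R.from_quat(q[[1,2,3,0]]).as_matrix()@np.diag([1,-1,-1])
    return K,np.array(c['D'],float),np.array(c['origin'],float),M
def rays(n,uv):
    K,D,o,M=cal(n);p=cv2.undistortPoints(np.array(uv,float).reshape(-1,1,2),K,D)[:,0]
    return o,np.c_[p,np.ones(len(p))]@M.T
def onplane(n,uv,z):
    o,d=rays(n,uv);return o+d*((z-o[2])/d[:,2])[:,None]
def cloud(n,depth):
    h,w=depth.shape;v,u=np.mgrid[:h,:w];o,d=rays(n,np.c_[u.ravel(),v.ravel()])
    return (o+d*depth.reshape(-1,1)).reshape(h,w,3)
def project(n,P):
    K,D,o,M=cal(n);return cv2.projectPoints((np.atleast_2d(P)-o)@M,np.zeros(3),np.zeros(3),K,D)[0][:,0]
E
python3 - <<'E'
from h import *
print(env.get_state(),env.hold_point_z)
for n in('scene','top'):
    p,d=env.read_camera(n);np.savez(n,p=p,d=d);cv2.imwrite(f'pics/{n}0.png',p[:,:,::-1]);c=cal(n);print(n,c[2],c[3][:,2],c[0][0,0],c[1])
E
```

```text
pics
{'clock': 0.0, 'joint_pos': array([-1.35660685e+00,  3.14031068e-01,  4.49544054e-02,  1.30358961e+00,
       -1.06807028e-05,  1.43125159e+00]), 'qvel': array([-2.18609992e-03, -1.23822439e-03, -1.52741076e-03, -3.22021140e-04,
        1.78269552e-03, -3.79198209e-05]), 'tau': array([-4.75561239e-05, -4.80627394e+01,  2.98533136e+01,  1.95155467e-02,
       -1.43738439e-04,  9.92702454e-08]), 'tcp_pos': array([ 0.19908817, -0.53888052,  0.23038137]), 'orientation': array([-9.34119956e-04,  9.84399313e-01,  1.75946349e-01, -4.02238368e-05]), 'wrist_force': array([-0.04360281, -1.18140749, -0.42671914]), 'ft_torque': array([0.00045487, 0.0096171 , 0.01515416]), 'grip_force': 0.0, 'finger_gap': 0.08573874397635722} 0.0187
scene [-0.06905634  0.72850744  1.24497062] [ 0.38661796 -0.52701637 -0.7568225 ] 346.66824967142855 [0.00309879 0.         0.         0.         0.        ]
top [ 0.34600763 -0.05325473  1.57807936] [ 0.1259643  -0.01882643 -0.99185612] 425.8149876185659 [-0.06496074  0.          0.          0.          0.        ]
```

View pics/scene0.png

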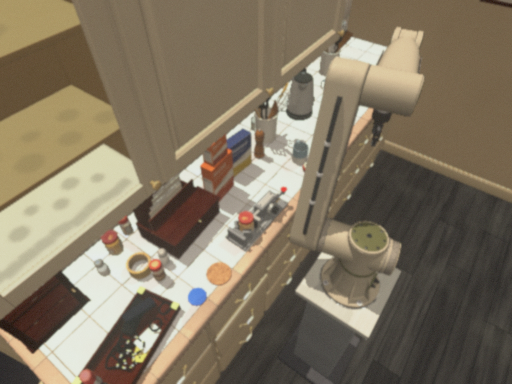

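View pics/top0.png

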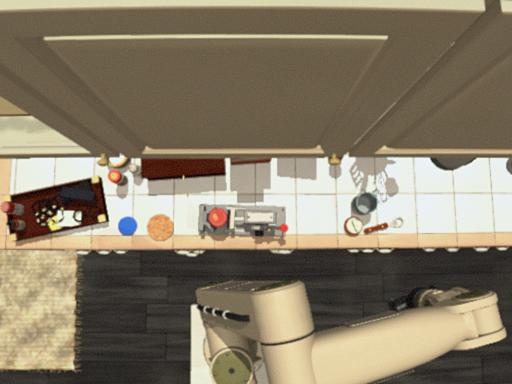

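The scene view shows the vice at about (258,220), with the jar's red lid at (246,217), the red button at (283,189) and the coaster at (219,273). The top view has the lid at (219,216), the button at (284,228), the cork coaster at (160,227), the blue look-alike at (128,227), and an overhead cabinet behind the work area.

Run:
```python
from h import *
def blobs(n,lo,hi,box):
    z=np.load(n+'.npz');p,d=z['p'],z['d'];hsv=cv2.cvtColor(p,cv2.COLOR_RGB2HSV)
    m=cv2.inRange(hsv,lo,hi)
    if lo[0]==0 and hi[0]<9: m|=cv2.inRange(hsv,(172,lo[1],lo[2]),(180,255,255))
    M=np.zeros_like(m);x0,y0,x1,y1=box;M[y0:y1,x0:x1]=m[y0:y1,x0:x1]
    k,l,s,c=cv2.connectedComponentsWithStats(M);C=cloud(n,d);out=[]
    for i in range(1,k):
        if s[i,4]>8:
            q=C[(l==i)&(d>0)];print(n,c[i].round(1),s[i],np.median(q,0).round(3),q.min(0).round(3),q.max(0).round(3))
red=((0,150,90),(7,255,255))
print('RED');blobs('top',*red,(195,195,300,245));blobs('scene',*red,(225,180,295,240))
print('CORK');ck=((8,110,120),(20,255,255));blobs('top',*ck,(142,210,178,242));blobs('scene',*ck,(200,258,236,288))
z=np.load('top.npz');C=cloud('top',z['d']);
# vice plate/edges : height map crop
v=C[200:243,192:295];g=np.zeros(z['d'].shape,bool);g[200:243,192:295]=1
for a,b in((.008,.022),(.06,.08),(.08,.09),(.09,.12)):
    q=C[g&(C[...,2]>a)&(C[...,2]<b)];r=cv2.minAreaRect(q[:,:2].astype(np.float32));print(a,b,len(q),q[:,:2].min(0),q[:,:2].max(0),r)
q=C[g&(C[...,2]<.008)];print('floor',np.median(q,0))
# cabinet lower edge
cab=C[(C[...,2]>.3)&(C[...,0]>.4)];print('cab',cab.min(0),np.percentile(cab,[1,50],axis=0))
a=z['p'][192:248,115:300,::-1];cv2.imwrite('pics/c1.png',cv2.resize(a,None,fx=4,fy=4,interpolation=2))
s=np.load('scene.npz')['p'][175:295,195:305,::-1];cv2.imwrite('pics/c2.png',cv2.resize(s,None,fx=5,fy=5,interpolation=2))
```

```text
RED
top [217.8 217.4] [209 208  19  19 236] [0.457 0.051 0.114] [0.428 0.023 0.064] [0.49  0.086 0.128]
top [283.  227.7] [280 224   7   8  42] [ 0.421 -0.173  0.103] [ 0.41  -0.184  0.092] [ 0.431 -0.163  0.112]
scene [283.3 189.1] [282 188   4   4  12] [ 0.419 -0.171  0.103] [ 0.414 -0.182  0.097] [ 0.429 -0.158  0.107]
scene [246.4 217.3] [240 213  13  11  65] [0.452 0.053 0.113] [0.431 0.036 0.109] [0.483 0.084 0.12 ]
CORK
top [160.  227.5] [148 215  25  26 533] [0.428 0.273 0.006] [ 0.383  0.228 -0.004] [0.476 0.319 0.017]
scene [218.8 273.4] [207 263  25  22 402] [0.429 0.277 0.005] [ 0.38   0.231 -0.002] [0.476 0.322 0.013]
0.008 0.022 1147 [ 0.37406525 -0.22215178] [0.53020561 0.15501616] ((0.45222851634025574, -0.0334009975194931), (0.37715449929237366, 0.15508225560188293), 89.7508773803711)
0.06 0.08 596 [ 0.39798625 -0.14757411] [0.50559288 0.12574088] ((0.45094993710517883, -0.010484367609024048), (0.27498218417167664, 0.09199611842632294), 84.72696685791016)
0.08 0.09 333 [ 0.4215138 -0.1601793] [0.50043095 0.08867726] ((0.4593765437602997, -0.037405312061309814), (0.24944403767585754, 0.06799937039613724), 86.3351058959961)
0.09 0.12 400 [ 0.41007656 -0.18688309] [0.49019666 0.08318078] ((0.45096519589424133, -0.0522892028093338), (0.2736765444278717, 0.06222867965698242), 85.39737701416016)
floor [ 4.19847659e-01 -4.04148967e-02  3.29410978e-04]
cab [ 0.56601228 -0.79481585  0.42956503] [[ 0.5954597  -0.6305098   0.44575927]
 [ 0.59866117 -0.06385309  0.97489436]]
```

View pics/c1.png

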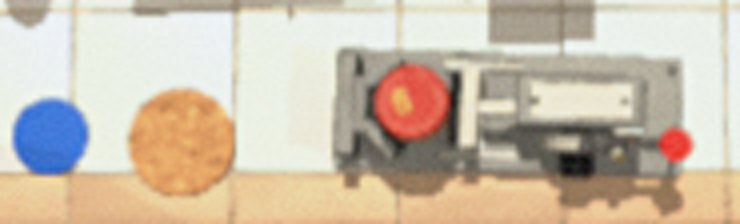

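View pics/c2.png

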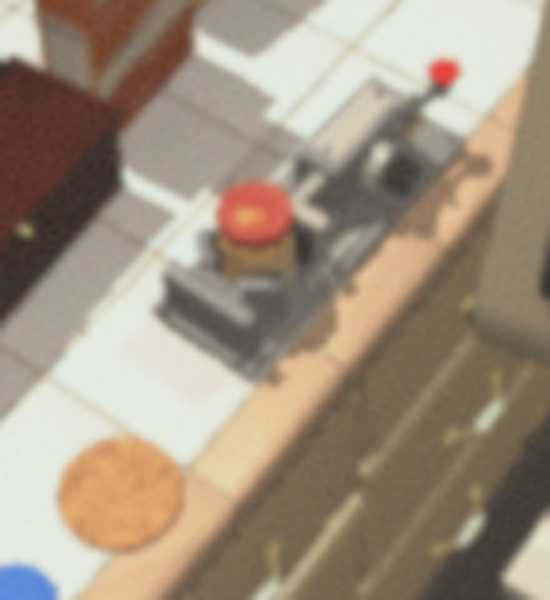

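The crops show the vice tilted a few degrees, with its jar end at larger x. The button overhangs clear of the housing end at about (675,145) in the top crop. The coaster, at (182,142), is free of clutter.

Run:
```python
from h import *
def mask(n,lo,hi,box):
    p=np.load(n+'.npz')['p'];hsv=cv2.cvtColor(p,cv2.COLOR_RGB2HSV);m=cv2.inRange(hsv,lo,hi)
    if lo[0]==0: m|=cv2.inRange(hsv,(172,lo[1],lo[2]),(180,255,255))
    M=np.zeros_like(m);x0,y0,x1,y1=box;M[y0:y1,x0:x1]=m[y0:y1,x0:x1]
    c=max(cv2.findContours(M,0,1)[0],key=cv2.contourArea);F=np.zeros_like(m);cv2.drawContours(F,[c],-1,255,-1)
    return F
def tri(a,b):
    A=np.zeros((3,3));B=np.zeros(3);ds=[]
    for n,uv in(('top',a),('scene',b)):
        o,d=rays(n,[uv]);d=d[0]/np.linalg.norm(d[0]);P=np.eye(3)-np.outer(d,d);A+=P;B+=P@o;ds.append((P,o))
    x=np.linalg.solve(A,B);return x.round(4),[round(1e3*float(np.linalg.norm(P@(x-o))),1) for P,o in ds]
red=((0,130,80),(8,255,255));ck=((8,100,110),(20,255,255))
for name,col,bt,bs,z in(('lid',red,(195,195,240,240),(225,200,262,232),.115),('btn',red,(270,215,295,240),(275,180,293,200),.103),('coaster',ck,(142,210,178,242),(200,258,236,288),.006)):
    c=[];
    for n,b in(('top',bt),('scene',bs)):
        m=mask(n,*col,b);v,u=np.nonzero(m);c.append((u.mean(),v.mean()))
        P=onplane(n,np.c_[u,v],z);r=cv2.minEnclosingCircle(P[:,:2].astype(np.float32))
        print(name,n,'plane mean',P.mean(0).round(4),'circ',np.round(r[0],4),round(r[1],4),len(u))
    print('  tri',*tri(*c))
# vice axis: plate/edges from housing light rect and whole vice non-bright mask
z=np.load('top.npz');C=cloud('top',z['d']);g=np.zeros(z['d'].shape,bool);g[198:245,192:295]=1
q=C[g&(C[...,2]>.075)&(C[...,2]<.095)&(C[...,1]<-.03)&(C[...,1]>-.16)];print('housing',cv2.minAreaRect(q[:,:2].astype(np.float32)),np.median(q,0))
q=C[g&(C[...,2]>.1)&(C[...,1]>0)];print('lidpts',q.mean(0),np.median(q,0),cv2.minEnclosingCircle(q[:,:2].astype(np.float32)))
p=z['p'];hs=cv2.cvtColor(p,cv2.COLOR_RGB2HSV);w=hs[...,2]<190
# far (+x) edge of the plate, per column
E=[]
for u in range(206,282,2):
    col=np.where(hs[196:216,u,2]<160)[0]
    if len(col):E.append((u,196+col[0]))
P=onplane('top',E,.015);f=np.polyfit(P[:,1],P[:,0],1);print('edge',E[0],E[-1],f,np.degrees(np.arctan(f[0])),np.std(P[:,0]-np.polyval(f,P[:,1])))
```

```text
lid top plane mean [0.458  0.0534 0.115 ] circ [0.4591 0.0531] 0.0334 288
lid scene plane mean [0.4561 0.0598 0.115 ] circ [0.4567 0.0601] 0.0309 137
  tri [0.4593 0.0544 0.1062] [0.8, 0.8]
btn top plane mean [ 0.4219 -0.1742  0.103 ] circ [ 0.4224 -0.1747] 0.0133 49
btn scene plane mean [ 0.42   -0.1693  0.103 ] circ [ 0.4219 -0.1692] 0.0123 17
  tri [ 0.4225 -0.1746  0.0965] [0.3, 0.3]
coaster top plane mean [0.4288 0.2729 0.006 ] circ [0.4283 0.2731] 0.0495 547
coaster scene plane mean [0.4281 0.2768 0.006 ] circ [0.4288 0.275 ] 0.0491 427
  tri [4.297e-01 2.745e-01 1.000e-04] [0.7, 0.7]
housing ((0.4507213234901428, -0.0957469716668129), (0.13126586377620697, 0.06916646659374237), 86.75257873535156) [ 0.4577075  -0.09403715  0.08330294]
lidpts [0.46002818 0.05280548 0.11424122] [0.4589917  0.05161105 0.11415897] ((0.46031415462493896, 0.053315144032239914), 0.032731108367443085)
edge (206, np.int64(206)) (276, np.int64(212)) [0.05884159 0.49937642] 3.3674919303584936 0.013227034037612414
```

>>> carry_out(steps=[[[0,0,-66],[33.5,-26.5,0],255],[[0,0,-66],[33.5,-26.5,0],255],[[0,0,-66],[33.5,-26.5,0],255],[[0,0,-66],[33.5,-26.5,0],255],[[0,0,-66],[33.5,-26.5,0],255],[[0,0,-66],[33.5,-26.5,2],255],[[0,0,-66],[33.5,-26.5,5],255],[[0,0,-66],[33.5,-26.5,9],255]], force=20)

```text
clock: 1.1
tcp_pos: [0.4233, -0.1721, 0.1408]
orientation: [0.001, 0.728, 0.686, 0.0]
wrist_force: [-0.5, -1.3, -0.4]
finger_gap: 0.0003
grip_force: 0.0
```

```bash
cat >> h.py <<'E'
def where():
    s=env.get_state();q=np.array(s['orientation']);M=R.from_quat(q[[1,2,3,0]]).as_matrix()
    print('t',round(s['clock'],2),'tcp',s['tcp_pos'].round(4),'F',s['wrist_force'].round(2),'gap',round(s['finger_gap'],4),'grip',s['grip_force'],'tool x',M[:,0].round(3),'y',M[:,1].round(3),'z',M[:,2].round(3),'q',s['joint_pos'].round(2));return s,M
E
python3 -c "
from h import *
where()"
```

```text
t 1.1 tcp [ 0.4233 -0.1721  0.1408] F [-0.47 -1.29 -0.44] gap 0.0003 grip 0.0 tool x [ 0.059  0.998 -0.   ] y [ 0.998 -0.059  0.002] z [ 0.002 -0.001 -1.   ] q [-0.56  0.14 -0.41  1.02  0.    1.07]
```

>>> carry_out(steps=[[[0,0,0],[-0.2,-0.1,1.2],255],[[0,0,0],[-0.2,-0.1,2.2],255],[[0,0,0],[-0.2,-0.1,2.6],255],[[0,0,0],[-0.2,-0.1,2.8],255],[[0,0,0],[-0.2,-0.1,2.9],255],[[0,0,0],[-0.2,-0.1,3.0],255],[[0,0,0],[-0.2,-0.1,3.1],255],[[0,0,0],[-0.2,-0.1,3.2],255]])

```text
clock: 2.1
tcp_pos: [0.4206, -0.1767, 0.1093]
orientation: [0.0, 0.73, 0.684, -0.0]
wrist_force: [-0.1, 0.0, 0.2]
finger_gap: -0.0001
grip_force: 0.0
```

>>> carry_out(steps=[[[0,0,0],[0.2,0.1,0.05],255],[[0,0,0],[0.2,0.1,0.1],255],[[0,0,0],[0.2,0.1,0.15],255],[[0,0,0],[0.2,0.1,0.2],255],[[0,0,0],[0.2,0.1,0.25],255],[[0,0,0],[0.2,0.1,0.3],255],[[0,0,0],[0.2,0.1,0.35],255],[[0,0,0],[0.2,0.1,0.4],255]])

```text
clock: 3.1
tcp_pos: [0.4217, -0.1748, 0.1053]
orientation: [0.0, 0.73, 0.684, -0.0]
wrist_force: [0.1, 0.4, -0.6]
finger_gap: 0.0002
grip_force: 0.0
```

>>> carry_out(steps=[[[0,0,0],[0,0,0.05],255],[[0,0,0],[0,0,0.1],255],[[0,0,0],[0,0,0.15],255],[[0,0,0],[0,0,0.2],255],[[0,0,0],[0,0,0.25],255],[[0,0,0],[0,0,0.3],255],[[0,0,0],[0,0,0.35],255],[[0,0,0],[0,0,0.4],255]])

```text
clock: 4.1
tcp_pos: [0.4218, -0.1751, 0.1019]
orientation: [0.001, 0.73, 0.684, -0.0]
wrist_force: [-1.5, 0.2, 6.2]
finger_gap: 0.0003
grip_force: 3.7
```

>>> carry_out(steps=[[[0,0,0],[0,0,0.02],255],[[0,0,0],[0,0,0.04],255],[[0,0,0],[0,0,0.06],255],[[0,0,0],[0,0,0.08],255],[[0,0,0],[0,0,0.09],255],[[0,0,0],[0,0,0.1],255],[[0,0,0],[0,0,0.11],255],[[0,0,0],[0,0,0.12],255]])

```text
clock: 5.1
tcp_pos: [0.4218, -0.1753, 0.101]
orientation: [0.001, 0.73, 0.684, -0.0]
wrist_force: [-2.2, -0.1, 9.7]
finger_gap: -0.0002
grip_force: 4.3
```

>>> carry_out(steps=[[[0,0,0],[0,0,0.03],255],[[0,0,0],[0,0,0.06],255],[[0,0,0],[0,0,0.08],255],[[0,0,0],[0,0,0.1],255],[[0,0,0],[0,0,0.12],255],[[0,0,0],[0,0,0.14],255],[[0,0,0],[0,0,0.16],255],[[0,0,0],[0,0,0.18],255]])

```text
clock: 6.1
tcp_pos: [0.4219, -0.1756, 0.0993]
orientation: [0.001, 0.73, 0.684, -0.001]
wrist_force: [-2.9, -1.8, 9.2]
finger_gap: 0.0003
grip_force: 4.3
```

>>> carry_out(steps=[[[0,0,0],[0,0,0.03],255],[[0,0,0],[0,0,0.06],255],[[0,0,0],[0,0,0.09],255],[[0,0,0],[0,0,0.12],255],[[0,0,0],[0,0,0.15],255],[[0,0,0],[0,0,0.18],255],[[0,0,0],[0,0,0.21],255],[[0,0,0],[0,0,0.24],255]])

```text
clock: 7.1
tcp_pos: [0.4219, -0.176, 0.097]
orientation: [0.001, 0.73, 0.684, -0.001]
wrist_force: [-2.1, -2.6, 9.3]
finger_gap: 0.0001
grip_force: 4.7
```

>>> carry_out(steps=[[[0,0,0],[0,0,0.02],255],[[0,0,0],[0,0,0.04],255],[[0,0,0],[0,0,0.06],255],[[0,0,0],[0,0,0.08],255],[[0,0,0],[0,0,0.1],255],[[0,0,0],[0,0,0.12],255],[[0,0,0],[0,0,0.14],255],[[0,0,0],[0,0,0.14],255]])

```text
clock: 8.1
tcp_pos: [0.4221, -0.1751, 0.0946]
orientation: [0.0, 0.73, 0.684, 0.0]
wrist_force: [1.1, -3.4, 3.5]
finger_gap: 0.0001
grip_force: 2.2
```

>>> carry_out(steps=[[[0,0,0],[0,0,0.02],255],[[0,0,0],[0,0,0.04],255],[[0,0,0],[0,0,0.05],255],[[0,0,0],[0,0,0.05],255],[[0,0,0],[0,0,0.05],255],[[0,0,0],[0,0,0.05],255],[[0,0,0],[0,0,0.05],255],[[0,0,0],[0,0,0.05],255]])

```text
clock: 9.1
tcp_pos: [0.4218, -0.1748, 0.094]
orientation: [0.0, 0.73, 0.684, 0.0]
wrist_force: [1.6, -3.4, 4.3]
finger_gap: 0.0
grip_force: 2.3
```

>>> carry_out(steps=[[[0,0,0],[0,0,0],255],[[0,0,0],[0,0,0],255],[[0,0,0],[0,0,0],255],[[0,0,0],[0,0,0],255],[[0,0,0],[0,0,0],255],[[0,0,0],[0,0,0],255],[[0,0,0],[0,0,0],255],[[0,0,0],[0,0,0],255]])

```text
clock: 10.1
tcp_pos: [0.4217, -0.1748, 0.094]
orientation: [0.0, 0.73, 0.684, 0.0]
wrist_force: [1.4, -3.6, 3.5]
finger_gap: -0.0004
grip_force: 2.2
```

>>> carry_out(steps=[[[0,0,0],[0,0,0],255],[[0,0,0],[0,0,0],255],[[0,0,0],[0,0,0],255],[[0,0,0],[0,0,0],255],[[0,0,0],[0,0,0],255],[[0,0,0],[0,0,0],255],[[0,0,0],[0,0,0],255],[[0,0,0],[0,0,0],255]])

```text
clock: 11.1
tcp_pos: [0.4217, -0.1748, 0.094]
orientation: [0.0, 0.73, 0.684, 0.0]
wrist_force: [2.6, -2.9, 5.3]
finger_gap: 0.0001
grip_force: 2.2
```

>>> carry_out(steps=[[[0,0,0],[0,0,0],255],[[0,0,0],[0,0,0],255],[[0,0,0],[0,0,0],255],[[0,0,0],[0,0,0],255],[[0,0,0],[0,0,0],255],[[0,0,0],[0,0,0],255],[[0,0,0],[0,0,0],255],[[0,0,0],[0,0,0],255]])

```text
clock: 12.1
tcp_pos: [0.4216, -0.1748, 0.094]
orientation: [0.0, 0.73, 0.684, -0.0]
wrist_force: [2.5, -2.4, 4.4]
finger_gap: -0.0002
grip_force: 2.1
```

Run:
```python
from h import *
where();A=np.load('top.npz')['p']
p,d=env.read_camera('top');p2,_=env.read_camera('scene');np.savez('top1',p=p,d=d);f=lambda a:cv2.resize(a[192:248,190:300,::-1],None,fx=5,fy=5,interpolation=2)
s=cv2.resize(p2[175:250,220:300,::-1],None,fx=3,fy=3,interpolation=2)
o=np.zeros((580,560,3),np.uint8);o[:280,:550]=f(A);o[290:570,:550]=f(p);cv2.imwrite('pics/jaw.png',o)
```

```text
t 12.1 tcp [ 0.4216 -0.1748  0.094 ] F [ 2.53 -2.41  4.37] gap -0.0002 grip 2.124976431950927 tool x [ 0.065  0.998 -0.   ] y [ 0.998 -0.065  0.   ] z [ 0. -0. -1.] q [-0.57  0.18 -0.48  0.91 -0.    1.07]
```

View pics/jaw.png

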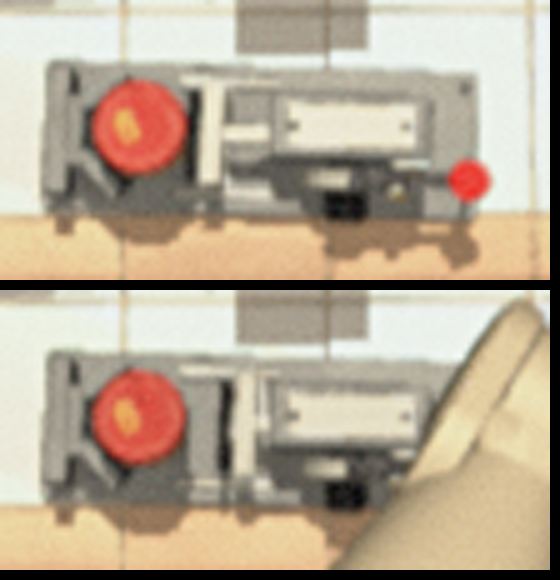

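The sliding jaw's bright bar went from column 213 to 245 in the crop, about 23 mm, and the jar hasn't moved. I'll hold one second more and check that the jaw has stopped.

>>> carry_out(steps=[[[0,0,0],[0,0,0],255],[[0,0,0],[0,0,0],255],[[0,0,0],[0,0,0],255],[[0,0,0],[0,0,0],255],[[0,0,0],[0,0,0],255],[[0,0,0],[0,0,0],255],[[0,0,0],[0,0,0],255],[[0,0,0],[0,0,0],255]])

```text
clock: 13.2
tcp_pos: [0.4217, -0.1748, 0.094]
orientation: [0.0, 0.73, 0.684, -0.0]
wrist_force: [2.5, -2.0, 2.9]
finger_gap: 0.0002
grip_force: 2.1
```

Run:
```python
from h import *
p,d=env.read_camera('top');a=np.load('top1.npz')['p'];o=np.load('top.npz')['p']
for n,i in(('0',o),('1',a),('2',p)):
    g=i[210:226,224:254].astype(float).mean(2).mean(0);w=g.copy();print(n,g.round(0).astype(int))
hs=cv2.cvtColor(p,cv2.COLOR_RGB2HSV)
m=((cv2.inRange(hs,(0,130,80),(8,255,255))|cv2.inRange(hs,(172,130,80),(180,255,255)))>0);m[:195]=m[240:]=0;m[:,:195]=m[:,240:]=0
v,u=np.nonzero(m);P=onplane('top',np.c_[u,v],.115);print('lid',P.mean(0),cv2.minEnclosingCircle(P[:,:2].astype(np.float32)))
```

```text
0 [127 122 104  74  48  91 174 221 225 216 174 148 151 162 163 162 163 163
 160 149 133 147 150 154 167 174 182 182 180 181]
1 [120 116 105 120 150 155 157 157 153 122  60  57 126 191 212 215 199 157
 172 153 127 138 143 146 160 165 174 175 172 173]
2 [120 115 106 119 149 157 156 157 153 122  61  55 127 190 213 214 199 157
 173 153 128 138 143 146 158 165 175 174 172 173]
lid [0.45775324 0.0528143  0.115     ] ((0.45790132880210876, 0.05366223677992821), 0.03316348418593407)
```

>>> carry_out(steps=[[[0,0,0],[0,0,-1.0],255],[[0,0,0],[0,0,-4],255],[[0,0,0],[0,0,-8.5],255],[[0,0,0],[5,0.5,-8.5],0],[[0,0,0],[11,1,-8.5],0],[[0,0,0],[17,1.6,-8.5],0],[[0,0,0],[23,2.1,-8.5],0],[[0,0,0],[23,2.1,-8.5],0]])

```text
clock: 14.25
tcp_pos: [0.4555, 0.0575, 0.1784]
orientation: [-0.002, 0.727, 0.686, -0.001]
wrist_force: [-0.9, -0.4, -0.1]
finger_gap: 0.0853
grip_force: 0.0
```

```bash
python3 -c "
from h import *
where()"
```

```text
t 14.25 tcp [0.4555 0.0575 0.1784] F [-0.87 -0.36 -0.14] gap 0.0853 grip 0.0 tool x [0.057 0.998 0.001] y [ 0.998 -0.057 -0.004] z [-0.004  0.001 -1.   ] q [-0.05  0.12 -0.33  1.12  0.    1.58]
```

>>> carry_out(steps=[[[0,0,0],[0,0,0],0],[[0,0,0],[0,0,3],0],[[0,0,0],[0,0,5.5],0],[[0,0,0],[0,0,7.5],0],[[0,0,0],[0,0,8.7],0],[[0,0,0],[0,0,9.2],0],[[0,0,0],[0,0,9.2],0],[[0,0,0],[0,0,9.2],0]])

```text
clock: 15.25
tcp_pos: [0.4581, 0.0532, 0.0876]
orientation: [0.0, 0.73, 0.684, 0.0]
wrist_force: [0.1, 1.1, -0.5]
finger_gap: 0.0856
grip_force: 0.0
```

>>> carry_out(steps=[[[0,0,0],[0,0,0],60],[[0,0,0],[0,0,0],80],[[0,0,0],[0,0,0],110],[[0,0,0],[0,0,0],140],[[0,0,0],[0,0,0],180],[[0,0,0],[0,0,0],220],[[0,0,0],[0,0,0],255],[[0,0,0],[0,0,0],255]], force=45)

```text
clock: 16.25
tcp_pos: [0.4586, 0.0533, 0.088]
orientation: [0.001, 0.73, 0.684, 0.001]
wrist_force: [-0.1, -1.4, 5.9]
finger_gap: 0.0633
grip_force: 47.9
```

>>> carry_out(steps=[[[0,0,0],[0,0,-0.2],255],[[0,0,0],[0,0,-0.6],255],[[0,0,0],[0,0,-1.2],255],[[0,0,0],[0,0,-2],255],[[0,0,0],[0,0,-3],255],[[0,0,0],[0,0,-4],255],[[0,0,0],[0,0,-4],255],[[0,0,0],[0,0,-4],255]], force=60)

```text
clock: 17.25
tcp_pos: [0.4578, 0.0534, 0.1271]
orientation: [0.0, 0.73, 0.684, 0.0]
wrist_force: [1.3, -0.9, -4.4]
finger_gap: 0.0626
grip_force: 67.1
```

Run:
```python
from h import *
where()
p,d=env.read_camera('scene');cv2.imwrite('pics/lift.png',cv2.resize(p[150:290,190:320,::-1],None,fx=4,fy=4,interpolation=2))
```

```text
t 17.25 tcp [0.4578 0.0534 0.1271] F [ 1.31 -0.85 -4.4 ] gap 0.0626 grip 67.12773084640503 tool x [0.065 0.998 0.   ] y [ 0.998 -0.065  0.001] z [ 0.001 -0.    -1.   ] q [-0.06  0.16 -0.42  0.99  0.    1.58]
```

View pics/lift.png

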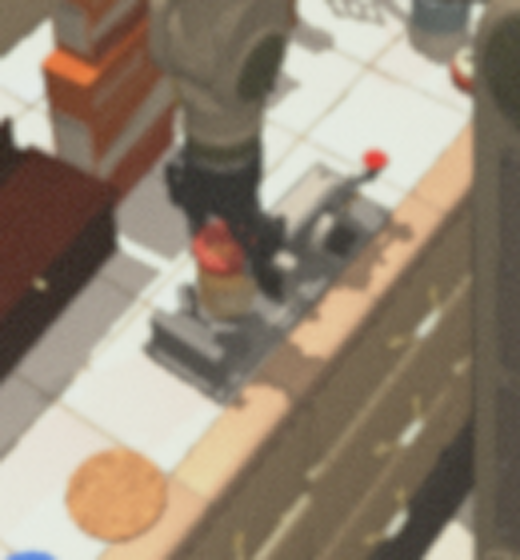

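The picture shows the jar hanging upright from the lid (lid at (218,250) in the crop), with a weight of about 4.4 N. The jaw is back and the coaster at (116,493) is free.

>>> carry_out(steps=[[[0,0,0],[0,0,-2],255],[[0,0,0],[0,0,-4.5],255],[[0,0,0],[1,-0.2,-5],255],[[0,0,0],[4,-0.8,-5],255],[[0,0,0],[8,-1.6,-5],255],[[0,0,0],[12.5,-2.5,-5],255],[[0,0,0],[17,-3.4,-5],255],[[0,0,0],[20,-4,-5],255]])

```text
clock: 18.3
tcp_pos: [0.4288, 0.2578, 0.1755]
orientation: [-0.001, 0.729, 0.684, -0.001]
wrist_force: [1.2, -0.7, -5.1]
finger_gap: 0.0626
grip_force: 68.8
```

>>> carry_out(steps=[[[0,0,0],[1.4,-0.3,0],255],[[0,0,0],[1.8,-0.3,0],255],[[0,0,0],[1.8,-0.3,2],255],[[0,0,0],[1.8,-0.3,4],255],[[0,0,0],[1.8,-0.3,5.5],255],[[0,0,0],[1.8,-0.3,6.5],255],[[0,0,0],[1.8,-0.3,7],255],[[0,0,0],[1.8,-0.3,7],255]])

```text
clock: 19.3
tcp_pos: [0.4289, 0.2736, 0.1069]
orientation: [0.0, 0.73, 0.684, -0.0]
wrist_force: [0.0, -0.3, -5.1]
finger_gap: 0.0625
grip_force: 68.9
```

Run:
```python
from h import *
where()
p,d=env.read_camera('scene');cv2.imwrite('pics/above.png',cv2.resize(p[200:310,170:300,::-1],None,fx=5,fy=5,interpolation=2))
```

```text
t 19.3 tcp [0.4289 0.2736 0.1069] F [ 0.02 -0.32 -5.14] gap 0.0625 grip 68.89298915863037 tool x [ 0.065  0.998 -0.   ] y [ 0.998 -0.065 -0.   ] z [-0. -0. -1.] q [ 0.41  0.26 -0.34  0.97 -0.    2.05]
```

View pics/above.png

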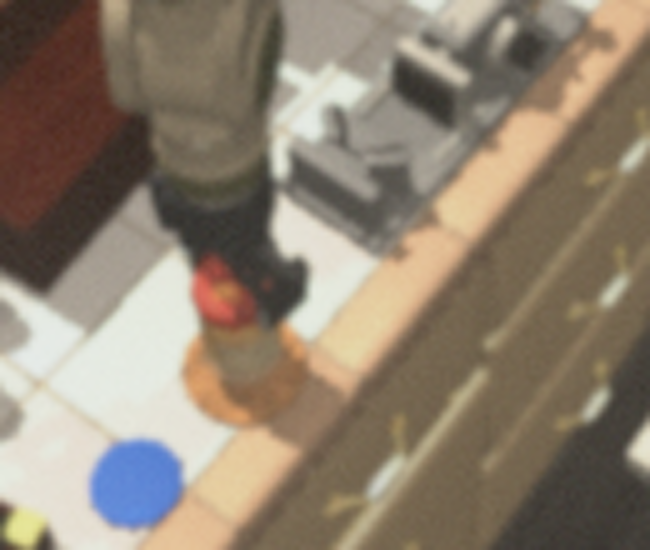

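The jar hangs over the coaster with its foot near (245,375) in the crop, and the vice behind it is empty. I'll lower it and feel for contact.

>>> carry_out(steps=[[[0,0,0],[0,0,1],255],[[0,0,0],[0,0,1.7],255],[[0,0,0],[0,0,2.1],255],[[0,0,0],[0,0,2.3],255],[[0,0,0],[0,0,2.4],255],[[0,0,0],[0,0,2.5],255],[[0,0,0],[0,0,2.55],255],[[0,0,0],[0,0,2.6],255]])

```text
clock: 20.35
tcp_pos: [0.4289, 0.2737, 0.0811]
orientation: [0.0, 0.73, 0.684, 0.0]
wrist_force: [-1.1, 0.2, -6.7]
finger_gap: 0.0626
grip_force: 68.9
```

>>> carry_out(steps=[[[0,0,0],[0,0,0.04],255],[[0,0,0],[0,0,0.08],255],[[0,0,0],[0,0,0.12],255],[[0,0,0],[0,0,0.16],255],[[0,0,0],[0,0,0.2],255],[[0,0,0],[0,0,0.24],255],[[0,0,0],[0,0,0.24],255],[[0,0,0],[0,0,0.24],255]])

```text
clock: 21.35
tcp_pos: [0.429, 0.2738, 0.0792]
orientation: [0.0, 0.73, 0.684, 0.0]
wrist_force: [-2.8, -1.3, 5.6]
finger_gap: 0.062
grip_force: 69.7
```

The jar is resting on the coaster. I'll ease off slightly, open slowly and lift away.

>>> carry_out(steps=[[[0,0,0],[0,0,-0.05],255],[[0,0,0],[0,0,-0.05],255],[[0,0,0],[0,0,-0.05],60],[[0,0,0],[0,0,-0.05],40],[[0,0,0],[0,0,-0.05],20],[[0,0,0],[0,0,-0.05],0],[[0,0,0],[0,0,-0.05],0],[[0,0,0],[0,0,-0.05],0]], force=20)

```text
clock: 22.35
tcp_pos: [0.4288, 0.2737, 0.079]
orientation: [0.0, 0.73, 0.684, -0.0]
wrist_force: [0.4, 0.2, 0.4]
finger_gap: 0.0852
grip_force: 0.0
```

>>> carry_out(steps=[[[0,0,0],[0,0,-0.5],0],[[0,0,0],[0,0,-1.5],0],[[0,0,0],[0,0,-3],0],[[0,0,0],[0,0,-5],0],[[0,0,0],[0,0,-8],0],[[0,0,0],[0,0,-12],0],[[0,0,0],[0,0,-12],0],[[0,0,0],[0,0,-12],0]])

```text
clock: 23.35
tcp_pos: [0.4289, 0.2738, 0.1996]
orientation: [0.0, 0.73, 0.684, 0.0]
wrist_force: [0.5, -0.4, -0.2]
finger_gap: 0.0853
grip_force: 0.0
```

>>> carry_out(steps=[[[0,0,0],[-5,-1,0],0],[[0,0,0],[-10,-2,0],0],[[0,0,0],[-15,-3,0],0],[[0,0,0],[-20,-4,0],0],[[0,0,0],[-25,-5,0],0],[[0,0,0],[-25,-5,0],0],[[0,0,0],[-25,-5,0],0],[[0,0,0],[-25,-5,0],0]])

```text
clock: 24.35
tcp_pos: [0.3627, 0.0284, 0.1988]
orientation: [-0.0, 0.729, 0.684, -0.0]
wrist_force: [0.1, 0.1, 0.5]
finger_gap: 0.0854
grip_force: 0.0
```

Run:
```python
from h import *
where()
p,d=env.read_camera('scene');q,e=env.read_camera('top')
o=np.zeros((590,650,3),np.uint8);a=cv2.resize(p[230:300,170:300,::-1],None,fx=5,fy=5,interpolation=2);b=cv2.resize(q[195:242,115:240,::-1],None,fx=5,fy=5,interpolation=2);o[:350,:650]=a;o[353:353+b.shape[0],:b.shape[1]]=b;cv2.imwrite('pics/end.png',o)
hs=cv2.cvtColor(q,cv2.COLOR_RGB2HSV);m=((cv2.inRange(hs,(0,130,80),(6,255,255))|cv2.inRange(hs,(172,130,80),(180,255,255)))>0);m[:200]=m[242:]=0;m[:,:142]=m[:,180:]=0
v,u=np.nonzero(m);P=onplane('top',np.c_[u,v],.106);C=cloud('top',e)[m];print('lid',len(u),P.mean(0),cv2.minEnclosingCircle(P[:,:2].astype(np.float32)),np.median(C,0))
```

```text
t 24.35 tcp [0.3627 0.0284 0.1988] F [0.09 0.15 0.47] gap 0.0854 grip 0.0 tool x [0.063 0.998 0.   ] y [ 0.998 -0.063 -0.001] z [-0.001  0.    -1.   ] q [-0.14 -0.08 -0.49  1.17  0.    1.49]
lid 216 [0.42840077 0.26899959 0.106     ] ((0.428277850151062, 0.2705032229423523), 0.030814485624432564) [0.42897134 0.26724745 0.10482062]
```

View pics/end.png

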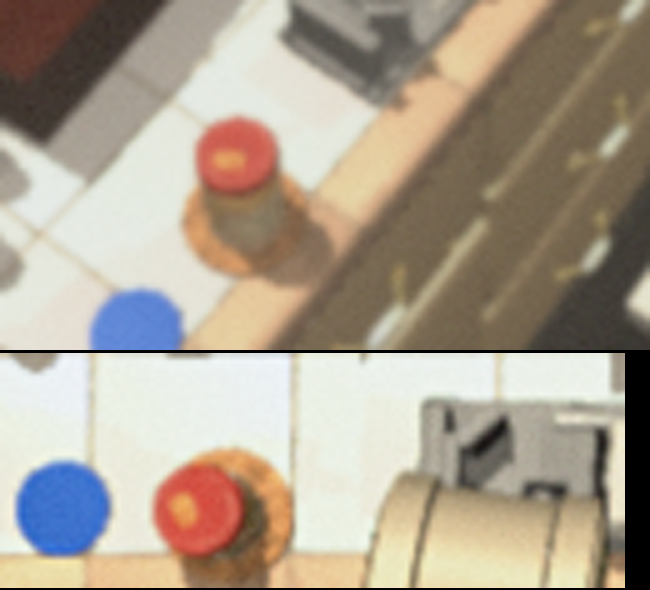

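The jar stands upright on the coaster with its lid at (0.428, 0.270), about 4 mm from the coaster's centre. The gripper is clear of everything.

```bash
python3 -c "
from workcell import env
print(env.hand_in())"
```

```text
the job is handed in; nothing more can be done
None
```

The job is handed in: the button was held until the jaw reached its stop, with the pressing force reading about 10 N at most, and the jar then went upright onto the cork coaster, about 4 mm from its centre, finishing at 24 s; the hand-in gave no verdict.

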